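# Change the sticker spool in the order-label printer

## Task

The order-label printer beside the till has run out: take the empty spool out of its bay and put it in the steel pan, then set the fresh spool of stickers down into the bay, its tie bar towards the printer's front as the empty one's was. Swing the lid over and press its front lip down past the spring catch until it clicks fully shut. Leave the narrow till roll standing where it is and do not disturb the cups or the muffin.

Things in the scene. Friction and masses are not known exactly. Their poses are not given: they have to be found in the camera images.
- label_printer: Light grey label printer with a black lid, fixed, 205 long (x) x 130 wide (y) mm, rim 70 mm high; origin at the underside below the bay's middle; x points to its back (hinge), -x is its front with the grey catch tongue. The bay is an open well, x -65 to +65 mm, 84 mm wide in y, floor at z 22 mm. Four stops 9 mm high in its corners (over 30 mm from the middle line) keep a spool's feet within 4 mm of the middle.
- label_bay (a point): Middle of the bay floor (22 mm above the counter); axes as the printer's. A seated spool stands centred here with its end plates' feet on the floor, its centre 33 mm above this point.
- printer_lid (a joint): Lid hinge, rad: 0 = shut and clicked, 1.72 = open at its stop, leaning back, where it starts. It balances at 1.36; brought forward of 1.25 and let go it sinks by itself, damped, in 1 to 2 s until its striker rests on the catch at about 0.07 (lip 13 mm too high), not shut. About 10 N straight down on the lip then push it past the sprung tongue's roller and it snaps to 0.
- lid_lip (a point): Middle of the outer (upper) face of the grey ribbed thumb lip at the lid's front edge, 50 mm wide, 5 mm thick, sticking out 20 mm; 198 mm from the hinge, 8 mm in from the lip's tip. Shut, it is at x -113, z 99 mm in the printer's frame. Open, the lip is the top edge of the upright lid and this face looks to the back.
- lid_hinge (a point): Middle of the lid's hinge axis, 85 mm behind the printer's origin, 70 mm above the counter; the axis is the printer's y. The lid is a hood 130 mm wide, 185 mm long and 29 mm deep, with a clear window.
- empty_spool_center (a point): Centre of the empty spool, which starts seated in the bay: a bare brown core 26 mm across and 68 mm long (axis = its y) between two green end plates 56 mm across, 4 mm thick, outer faces 76 mm apart, on feet 50 mm long; 61 mm high, centre 33 mm above its feet, 60 g. Grasp the core across from above.
- fresh_spool_center (a point): Centre of the fresh spool standing on the counter: same green end plates and feet, with a white sticker roll 50 mm across and 66 mm long (axis = its y); centre 33 mm above its feet, about 150 g. Its -x side is the front, with a low green tie bar 5 mm high between the feet and the paper's end over it. Grasp the roll across from above (along its x).
- fresh_spool_front (a point): Point above the fresh spool's tie bar, 21.5 mm to its front (-x) of its centre, at the same height; it must be nearer the printer's front than the centre.
- empty_spool: The empty spool; origin under its middle, between the feet.
- fresh_spool: The fresh spool; origin under its middle, between the feet.
- waste_pan: Shallow steel counter pan for empties, fixed, outer rim 132 (x) x 200 (y) mm, inside 113 x 167 mm, 50 mm high, floor 2.5 mm thick; origin under its middle.
- till_roll_center (a point): Centre of a narrow white till roll standing on end, 52 mm across, 57 mm high, not for this printer. It may stand in either of two places, the fresh spool in the other.
- cup_a: Small patterned cup 58 mm across, 62 mm high, a bystander at the left; origin under it.
- cup_b: Another such cup beside it, a bystander.
- muffin: Chocolate muffin, 60 mm across, 46 mm high, a bystander at the left.
There are look-alikes about, which are no part of the job. Leave any red look-alike of the fresh_spool alone.

How it is judged:
By the outcome, as a careful person would: the job done as asked, in the order asked, and still so for the second after the job is handed in, with the robot touching nothing.
It also fails if it takes over 64 s, if anything falls off the work surface, if the arm or the gripper's body presses on something with over 40 N, if the wrist force passes 120 N, or if a joint passes its speed limit or range.

## Robot

A 6-joint arm with a two-finger parallel gripper is mounted at the origin on a cart in front of the work surface, level with it; the furniture and walls round the work are solid. World frame = base frame: x ahead of the robot, y to its left, z up, the work surface at z = 0. Lengths are in m, angles in rad, forces in N, time in s.
With the tool pointing down it reaches from about 0.3 to 0.875 m from the base axis. Payload 6.4 kg.
Tool frame: the origin (TCP) lies midway between the tips of the shut fingers; the grasp point (between the pads) lies 19 mm behind it (ctrl.pinch_z is the distance from the TCP to the grasp point, in m); z points along the fingers, y is the line along which they close (so a half turn about z gives the same grasp; the last joint's range is limited). The gripper opens to 85 mm and grips with 20 to 120 N. Pads are 22 mm wide; open, the fingers measure 114 mm over their backs; the gripper's body (76 mm by 85 mm) begins 54 mm behind the grasp point. The pads swing forward as they close: fully open they stand 13 mm farther back than shut.
Start: joints at [-1.388, 0.181, 1.607, -0, 1.354, -0.206], TCP at [0.218, -0.532, 0.231] pointing down, gripper open.
Joint ranges: [-2.99, 2.99], [-0.89, 2.07], [0.3, 2.58], [-1.14, 4.28], [0, 2.63], [-3.12, 3.12]. Speed limits (rad/s): [2.57, 2.57, 3.01, 3.14, 3.14, 3.14].

## Interface

Orientations are given as a unit quaternion [w, x, y, z].
In Python, from bench import ctrl gives the robot as it stands.
- The arm moves only by the tool apply_moves, never from a script. Its argument "moves" is a list of rows, each an object with "jaw": the opening, from 0 (shut) to 1 (fully open); "offset": the shift along the tool's x, y, z in mm, a list of three; "rot": the turn, a rotation vector about the tool's x, y, z in degrees, a list of three. In form: [{"jaw": jaw, "offset": [dx, dy, dz], "rot": [ax, ay, az]}, ...]. A call has exactly 5 rows; each row shifts and turns the commanded pose from where the row before left it, along the tool's axes as they then stand; what a row does not reach is not made up. A row lasts 1/8 s, in which the tool goes at most 62.5 mm and 10.7 degrees, less where a joint would pass 70% of its speed; a pose out of reach is approached as far as the arm can. A call is refused whole if a number of a shift passes 62.5 or a number of a turn 10.7, either way. A call with a gripper value outside its range is refused whole. The fingers move at their own pace and stop on an object; the grip force is fixed at half the most. Time passes only in rows, so rows that do not move let the fingers close, or fill a call up. It gives the time, the measured TCP pose, the force, the opening and the grip force at its end, in the units of the state.
- ctrl.get_obs(): the state, without advancing time (a new reading comes with each control period).
- ctrl.camera(name): name is "scene" or "top" or "wrist"; returns (picture, depth): 400x640x3 uint8, red, green, blue; 400x640 float32, m along the optical axis (not along the pixel's ray), 0 where there is no reading.
- ctrl.camera_params(name): a dict with "K" (3x3 intrinsics, pixels), "cam_to_world" (4x4, takes a point from camera to world coordinates); the wrist camera has in their place "mount" (4x4, takes a point from camera to tool coordinates, whose origin is the TCP and whose axes are the flange's). Camera axes: x right, y down, z forward; pixel columns grow to the right and rows downward; lengths in m; the calibration is good to about 2 mm. A picture is of the moment at which its call begins: read the wrist's pose just before it. camera_params takes no time and is no camera call.
- ctrl.hand_in(): hands the job in; it is judged then, once.
Trained networks look in the newest picture that a camera, given by its name, has taken for a name from the list of things; names that differ only in an ending like _2 or _b are one class to them, and where a whole thing is asked for, a point or a joint stands for the part that bears it (a point fixed in the world has none). Each returns a list of dicts, best first, with "score" (0 to 1); they miss things now and then, are a little off and sometimes report something else, mostly with a low value. They report only what shows in the picture. A call takes as long as a camera call. They do not tell look-alikes from the thing itself.
- ctrl.outline_of(camera, target): "region" (400x640 bool, what is visible of it) and "position" ([column, row] in pixels, amid what is visible of it).
The state is a dict: "time_s": time; "q": joint angles; "dq": joint speeds; "joint_efforts": joint torques, N m; "eef_pos": TCP position; "eef_rot": TCP orientation; "wrist_force": force on the tool from outside, world axes, zero at the start; "torque": the same for the moment, N m; "opening": opening from 0.0 (shut) to 1.0 (fully open); "grasp_force": force on a finger pad.
Only numpy, scipy, OpenCV 4.12 (cv2) and the standard library are available. Lean on these libraries where they do the work, as an engineer would, in place of code of your own. Each camera call takes 0.05 s, during which the arm holds its last target. There are 200 camera calls.

## Working session

There is one attempt and no reset: what is moved stays moved. The work goes in short steps, Python scripts to look and compute and a tool call to move; the robot and the scene stay as the last step left them, time stands still between calls to the robot, and variables do not carry over. Pictures are saved under pics/ and viewed, at most 10 in all, crops included, and the job is handed in when it is done.

Besides the shell and the picture viewer there is one more tool, called as name(argument=value, ...) on one line, values as JSON. apply_moves: Moves the arm, as the interface text tells. Its arguments: {"type":"object","properties":{"moves":{"type":"array"}},"required":["moves"]}

```bash
mkdir -p pics; ls; cat > h.py <<'E'
import numpy as np, cv2
from bench import ctrl
from scipy.spatial.transform import Rotation as R
def cw(n,o=None):
    p=ctrl.camera_params(n)
    if 'cam_to_world' in p: return np.array(p['K']),np.array(p['cam_to_world'])
    T=np.eye(4);q=o['eef_rot'];T[:3,:3]=R.from_quat([q[1],q[2],q[3],q[0]]).as_matrix();T[:3,3]=o['eef_pos']
    return np.array(p['K']),T@np.array(p['mount'])
def cloud(n,d,o=None):
    K,T=cw(n,o);v,u=np.indices(d.shape)
    P=np.stack([(u-K[0,2])/K[0,0]*d,(v-K[1,2])/K[1,1]*d,d],-1)
    W=P@T[:3,:3].T+T[:3,3];W[d==0]=np.nan
    return W
def save(n,img): cv2.imwrite('pics/'+n,img[:,:,::-1])
E
python3 - <<'E'
from h import *
o=ctrl.get_obs();print(o)
for n in ['top','scene']:
    im,d=ctrl.camera(n);save(n+'1.png',im);W=cloud(n,d);np.savez(n+'1.npz',W=W,im=im)
    for t in ['label_printer','empty_spool','fresh_spool','till_roll_center','waste_pan','cup_a','muffin','lid_lip','fresh_spool_front']:
        for r in ctrl.outline_of(n,t)[:3]:
            P=W[r['region']];
            print(n,t,round(r['score'],2),np.round(r['position']),r['region'].sum(),np.round(np.nanmedian(P,0),3),np.round(np.nanpercentile(P,2,0),3),np.round(np.nanpercentile(P,98,0),3))
E
```

```text
pics
{'time_s': 0.0, 'q': array([-1.38825840e+00,  1.81536297e-01,  1.60804580e+00, -1.23538459e-05,
        1.35380714e+00, -2.06300488e-01]), 'dq': array([ 0.00032316,  0.00107379, -0.00116702, -0.00093837,  0.00025576,
       -0.00056309]), 'joint_efforts': array([-7.96823824e-04, -4.44869864e+01, -3.51340413e+01, -2.31924914e-04,
        9.13056516e-03, -2.81565065e-05]), 'eef_pos': array([ 0.21789623, -0.53149431,  0.23036857]), 'eef_rot': array([-8.98302017e-04,  9.81159389e-01,  1.93197947e-01,  4.64217931e-06]), 'wrist_force': array([-0.63631426, -0.41017958, -0.14591719]), 'torque': array([ 0.02450526,  0.05645732, -0.05308663]), 'grasp_force': 0.0, 'opening': 1.0038632635803142}
top label_printer 0.47 [357. 142.] 116 [ 0.674 -0.084  0.207] [ 0.433 -0.166  0.031] [ 0.687 -0.069  0.26 ]
top fresh_spool 0.64 [288. 233.] 328 [0.38  0.294 0.044] [ 0.35   0.256 -0.004] [0.45  0.339 0.065]
top fresh_spool 0.6 [198. 239.] 268 [0.43  0.679 0.05 ] [0.4   0.652 0.003] [0.479 0.706 0.066]
top fresh_spool 0.55 [336. 216.] 67 [0.433 0.077 0.042] [ 0.258  0.059 -0.005] [0.471 0.113 0.343]
[... 1734 characters left out ...]
p_a 0.88 [241. 313.] 447 [0.425 0.558 0.031] [ 0.39   0.528 -0.002] [0.446 0.588 0.062]
scene cup_a 0.59 [244. 288.] 392 [0.475 0.5   0.034] [ 0.438  0.476 -0.002] [0.518 0.532 0.063]
scene muffin 0.72 [273. 293.] 207 [0.399 0.459 0.038] [0.378 0.431 0.024] [0.422 0.476 0.047]
scene lid_lip 0.68 [332. 132.] 1516 [ 0.658 -0.14   0.157] [ 0.625 -0.255  0.058] [ 0.688 -0.065  0.261]
scene fresh_spool_front 0.79 [345. 212.] 405 [0.432 0.055 0.045] [0.403 0.004 0.001] [0.474 0.088 0.06 ]
scene fresh_spool_front 0.77 [204. 338.] 583 [0.43  0.691 0.05 ] [0.4   0.659 0.005] [0.474 0.715 0.06 ]
scene fresh_spool_front 0.56 [309. 265.] 512 [0.377 0.312 0.046] [ 0.348  0.264 -0.004] [0.418 0.346 0.06 ]
```

```bash
python3 - <<'E'
from h import *
a=cv2.imread('pics/top1.png')[100:290,150:510];b=cv2.imread('pics/scene1.png')[80:380,170:500]
cv2.imwrite('pics/m1.png',np.hstack([cv2.resize(cv2.copyMakeBorder(a,0,0,0,0,cv2.BORDER_CONSTANT),(480,253)).repeat(1,0) if 0 else cv2.resize(b,(660,600),interpolation=cv2.INTER_CUBIC)]))
cv2.imwrite('pics/m2.png',cv2.resize(a,(792,418),interpolation=cv2.INTER_CUBIC))
E
```

```text
(no output)
```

View pics/m1.png

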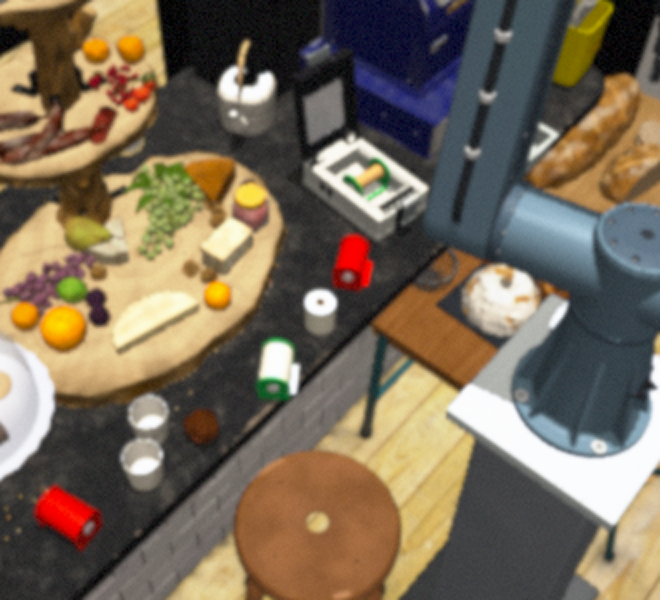

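View pics/m2.png

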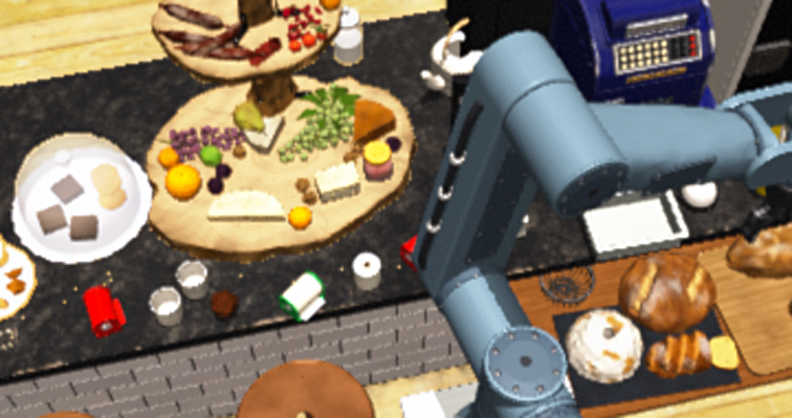

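Scene picture: the candidates for the fresh spool are the white/green one at scene (309,267) with its tie bar and paper end towards the robot, and the red look-alikes at (345,211) and (206,338). By colour it is the one at (309,267), near (0.38, 0.30). The till roll is at (331,239), the printer at (350,165) and the pan at top (438,201).

```bash
python3 - <<'E'
from h import *
S=np.load('scene1.npz');W=S['W'];im=S['im'].astype(int)
T=np.load('top1.npz')
def box(P,s=''):
    r=cv2.minAreaRect((P[:,:2]*1000).astype(np.float32));print(s,len(P),np.round(r[0]),np.round(r[1]),round(r[2],1))
X,Y,Z=[W[...,i] for i in range(3)]
box(W[(Z>.06)&(Z<.078)&(X>.38)&(X<.7)&(Y>-.25)&(Y<-.02)&(im.min(-1)>110)],'rim')
box(W[(Z>.11)&(Z<.27)&(X>.55)&(X<.72)&(Y>-.26)&(Y<-.02)],'lid')
for zz in(.12,.16,.2,.24):
    m=(abs(Z-zz)<.02)&(X>.58)&(X<.72)&(Y>-.24)&(Y<-.02);P=W[m]
    print(zz,m.sum(),np.round(np.polyfit(P[:,1],P[:,0],1),3),np.round([P[:,1].min(),P[:,1].max()],3))
for n,D in (('scene',S),('top',T)):
    W=D['W'];im=D['im'].astype(int);X,Y,Z=[W[...,i] for i in range(3)]
    m=(Z>.015)&(Z<.075)&(abs(X-.39)<.07)&(abs(Y-.3)<.07);box(W[m],n+' fresh')
    g=m&(im[...,1]>im[...,0]+40)&(im[...,1]>im[...,2]+20);P=W[g];print(len(P),np.round(P[::max(1,len(P)//25)],3).tolist())
    m=(Z>.025)&(Z<.06)&(abs(X-.405)<.09)&(abs(Y+.39)<.13);box(W[m],n+' pan')
E
python3 - <<'E'
import cv2
a=cv2.imread('pics/scene1.png')
import numpy as np
c=lambda x0,x1,y0,y1:cv2.resize(a[y0:y1,x0:x1],(390,390),interpolation=cv2.INTER_CUBIC)
cv2.imwrite('pics/m3.png',np.hstack([c(280,345,235,300),c(310,400,100,190)]))
E
```

```text
rim 515 [ 535. -114.] [133. 223.] 83.5
lid 1090 [ 656. -132.] [141.  54.] 83.1
0.12 272 [0.112 0.667] [-0.197 -0.061]
0.16 287 [0.107 0.673] [-0.201 -0.064]
0.2 301 [0.113 0.68 ] [-0.2   -0.062]
0.24 267 [0.12  0.681] [-0.201 -0.063]
scene fresh 425 [387. 303.] [54. 82.] 36.5
114 [[0.422, 0.282, 0.057], [0.411, 0.275, 0.059], [0.404, 0.268, 0.053], [0.393, 0.26, 0.049], [0.374, 0.329, 0.053], [0.38, 0.341, 0.055], [0.368, 0.335, 0.06], [0.36, 0.326, 0.058], [0.378, 0.343, 0.053], [0.367, 0.337, 0.057], [0.358, 0.328, 0.056], [0.385, 0.346, 0.044], [0.372, 0.341, 0.051], [0.364, 0.331, 0.049], [0.355, 0.322, 0.048], [0.384, 0.347, 0.04], [0.374, 0.339, 0.041], [0.351, 0.322, 0.046], [0.382, 0.345, 0.034], [0.354, 0.323, 0.037], [0.382, 0.344, 0.028], [0.357, 0.32, 0.025], [0.381, 0.346, 0.024], [0.36, 0.327, 0.025], [0.35, 0.318, 0.025], [0.373, 0.336, 0.017], [0.356, 0.321, 0.016], [0.377, 0.346, 0.019], [0.363, 0.333, 0.017]]
scene pan 98 [ 356. -429.] [ 43. 108.] 0.9
top fresh 239 [396. 304.] [91. 88.] 35.7
46 [[0.431, 0.28, 0.05], [0.423, 0.277, 0.053], [0.428, 0.273, 0.043], [0.4
[... 306 characters left out ...]
051], [0.367, 0.33, 0.067], [0.388, 0.343, 0.025], [0.38, 0.339, 0.039], [0.373, 0.335, 0.05], [0.37, 0.33, 0.052], [0.367, 0.326, 0.057], [0.38, 0.339, 0.031], [0.365, 0.327, 0.052], [0.362, 0.323, 0.056], [0.383, 0.344, 0.017], [0.379, 0.34, 0.023], [0.361, 0.324, 0.049], [0.36, 0.32, 0.05], [0.376, 0.337, 0.018], [0.361, 0.32, 0.039], [0.355, 0.316, 0.048], [0.363, 0.329, 0.03], [0.36, 0.325, 0.034], [0.359, 0.321, 0.033], [0.355, 0.317, 0.039], [0.352, 0.313, 0.043], [0.362, 0.326, 0.02], [0.356, 0.322, 0.03], [0.353, 0.318, 0.033], [0.347, 0.314, 0.043], [0.349, 0.319, 0.032], [0.345, 0.315, 0.038], [0.351, 0.315, 0.018], [0.345, 0.316, 0.021]]
top pan 322 [ 404. -404.] [229. 135.] 87.9
```

View pics/m3.png

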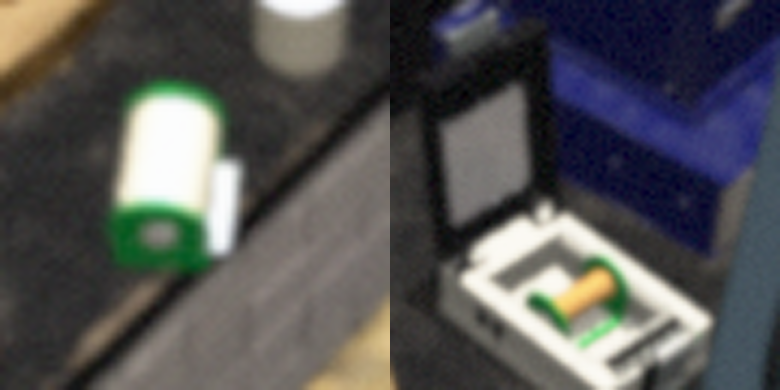

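The crop confirms it: white roll, green plates, tie bar and paper end on its front (towards the robot), with yaw about 35°. The printer's yaw is about -6.5°, and the empty spool's tie bar is towards the printer's front.

```bash
cat >> h.py <<'E'
def M(o):
    q=o['eef_rot'];return R.from_quat([q[1],q[2],q[3],q[0]])
def goalR(phi): # tool down, tool x at world angle phi
    p=np.radians(phi);return R.from_matrix(np.array([[np.cos(p),np.sin(p),0],[np.sin(p),-np.cos(p),0],[0,0,-1]]))
def plan(legs,o=None):
    """legs: (pos, phi, nrows). prints offset and rot per row in tool axes"""
    o=o or ctrl.get_obs();p=np.array(o['eef_pos']);r=M(o)
    print('at',np.round(p,4),'F',np.round(o['wrist_force'],1),'t',round(o['time_s'],2),'open',round(o['opening'],2))
    for g,phi,n in legs:
        g=np.array(g);rg=goalR(phi) if np.isscalar(phi) else phi
        v=(r.inv()*rg).as_rotvec()/n;st=(g-p)/n
        for i in range(n):
            print(np.round(r.inv().apply(st)*1000,1).tolist(),np.round(np.degrees(v),1).tolist()); r=r*R.from_rotvec(v)
        p=g;r=rg
        print('--')
E
python3 - <<'E'
from h import *
print(np.round(ctrl.camera_params('wrist')['mount'],3),ctrl.camera_params('wrist')['K'])
plan([((.50,-.135,.28),83.5,10)])
E
```

```text
[[-0.    -0.958 -0.287  0.074]
 [ 1.    -0.    -0.     0.   ]
 [ 0.    -0.287  0.958 -0.144]
 [ 0.     0.     0.     1.   ]] [[322.30074886   0.         318.29476128]
 [  0.         322.30074886 196.21559921]
 [  0.           0.           1.        ]]
at [ 0.218  -0.5321  0.2313] F [ 0.  -0.5  0.1] t 1.0 open 1.0
[41.1, -26.1, -4.9] [0.0, 0.0, -6.1]
[43.7, -21.5, -4.9] [0.0, 0.0, -6.1]
[45.7, -16.7, -4.9] [0.0, 0.0, -6.1]
[47.3, -11.8, -4.9] [0.0, 0.0, -6.1]
[48.2, -6.7, -4.9] [0.0, 0.0, -6.1]
[48.7, -1.5, -4.9] [0.0, 0.0, -6.1]
[48.6, 3.7, -4.9] [0.0, 0.0, -6.1]
[47.9, 8.9, -4.9] [0.0, 0.0, -6.1]
[46.7, 13.9, -4.9] [0.0, 0.0, -6.1]
[44.9, 18.8, -4.9] [0.0, 0.0, -6.1]
--
```

apply_moves(moves=[{"jaw": 1, "offset": [41, -26, -5], "rot": [0, 0, -6]}, {"jaw": 1, "offset": [44, -21.5, -5], "rot": [0, 0, -6]}, {"jaw": 1, "offset": [46, -17, -5], "rot": [0, 0, -6]}, {"jaw": 1, "offset": [47, -12, -5], "rot": [0, 0, -6]}, {"jaw": 1, "offset": [48, -7, -5], "rot": [0, 0, -6]}])

```text
time_s: 1.62
eef_pos: [0.36, -0.3324, 0.2567]
eef_rot: [0.0, 0.897, 0.442, 0.0]
wrist_force: [0.6, -0.3, -0.2]
opening: 1.0
grasp_force: 0.0
```

apply_moves(moves=[{"jaw": 0.7, "offset": [49, -1.5, -5], "rot": [0, 0, -6]}, {"jaw": 0.7, "offset": [49, 4, -5], "rot": [0, 0, -6]}, {"jaw": 0.7, "offset": [48, 9, -5], "rot": [0, 0, -6]}, {"jaw": 0.7, "offset": [47, 14, -5], "rot": [0, 0, -6]}, {"jaw": 0.7, "offset": [45, 19, -5], "rot": [0, 0, -7]}])

```text
time_s: 2.25
eef_pos: [0.5052, -0.135, 0.2817]
eef_rot: [0.0, 0.746, 0.666, 0.0]
wrist_force: [0.7, -0.7, 0.5]
opening: 0.7
grasp_force: 0.0
```

```bash
python3 - <<'E'
from h import *
o=ctrl.get_obs();print(o['eef_pos'],o['dq'].round(2))
im,d=ctrl.camera('wrist');save('w1.png',im);W=cloud('wrist',d,o);np.savez('w1.npz',W=W,im=im)
for t in ['empty_spool','empty_spool_center','label_printer','lid_lip']:
    for r in ctrl.outline_of('wrist',t)[:2]:
        P=W[r['region']];print(t,round(r['score'],2),np.round(r['position']),len(P),np.round(np.nanmedian(P,0),3),np.round(np.nanpercentile(P,2,0),3),np.round(np.nanpercentile(P,98,0),3))
imi=im.astype(int);X,Y,Z=[W[...,i] for i in range(3)]
near=(abs(X-.54)<.07)&(abs(Y+.12)<.06)
g=near&(imi[...,1]>imi[...,0]+40)&(imi[...,1]>imi[...,2]+20)&(Z>.045)
b=near&(imi[...,0]>imi[...,2]+50)&(imi[...,0]>imi[...,1]+15)&(Z>.04)
for n,m in (('green',g),('brown',b)):
    P=W[m];r=cv2.minAreaRect((P[:,:2]*1000).astype(np.float32));print(n,len(P),np.round(P.mean(0),4),np.round(r[0],1),np.round(r[1],1),r[2],np.round(np.nanpercentile(P,[2,98],0),3).tolist())
m=(abs(Z-.07)<.006)&(X>.4)&(X<.62)&(Y>-.24)&(Y<-.02);P=W[m];r=cv2.minAreaRect((P[:,:2]*1000).astype(np.float32));print('rim',r,np.median(P[:,2]))
# bay opening: pixels lower than .06 enclosed
E
```

```text
[ 0.50521641 -0.13497341  0.28169394] [ 0.78  0.28 -0.36 -0.    0.08 -0.21]
empty_spool 0.75 [347. 152.] 2397 [ 0.539 -0.121  0.067] [ 0.515 -0.157  0.027] [ 0.564 -0.081  0.084]
empty_spool_center 0.72 [347. 151.] 2399 [ 0.539 -0.121  0.067] [ 0.515 -0.157  0.027] [ 0.563 -0.081  0.084]
label_printer 0.72 [500. 161.] 55055 [ 0.657 -0.127  0.155] [ 0.45  -0.195  0.023] [ 0.68  -0.06   0.261]
lid_lip 0.98 [545. 173.] 36503 [ 0.666 -0.133  0.204] [ 0.636 -0.195  0.071] [ 0.68  -0.071  0.262]
green 302 [ 0.541  -0.1202  0.0786] [ 542.3 -119.1] [75.  49.4] 82.14376831054688 [[0.515, -0.157, 0.066], [0.566, -0.08, 0.084]]
brown 1010 [ 0.5423 -0.1187  0.0679] [ 542.1 -119.8] [65.8 19.8] 82.12337493896484 [[0.531, -0.151, 0.065], [0.554, -0.088, 0.07]]
rim ((528.0765991210938, -117.96897888183594), (130.234619140625, 197.99742126464844), 82.81824493408203) 0.06555861628790688
```

View pics/w1.png

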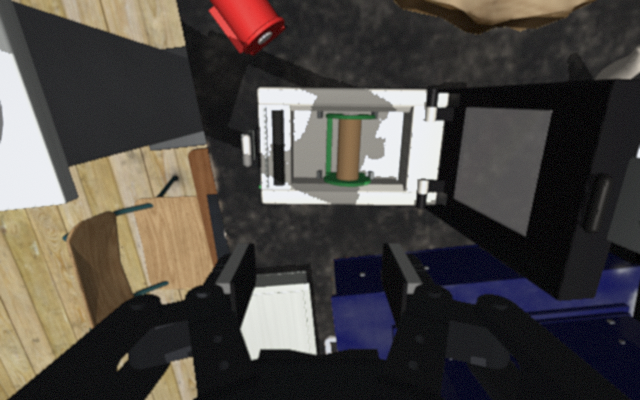

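Wrist view: empty spool seated at (347,150), tie bar to the front (left), catch tongue at (248,148), lid open at the right. Now grasp the core.

```bash
python3 - <<'E'
from h import *
plan([((.542,-.120,.12),82.7,4),((.542,-.120,.035),82.7,3)])
E
```

```text
at [ 0.5041 -0.1365  0.2811] F [-0.3 -0.4  0.6] t 2.5 open 0.7
[5.2, 9.0, 40.3] [-0.0, 0.0, 0.1]
[5.2, 8.9, 40.3] [-0.0, 0.0, 0.1]
[5.3, 8.9, 40.3] [-0.0, 0.0, 0.1]
[5.3, 8.9, 40.3] [-0.0, 0.0, 0.1]
--
[0.0, 0.0, 28.3] [0.0, 0.0, 0.0]
[0.0, 0.0, 28.3] [0.0, 0.0, 0.0]
[0.0, 0.0, 28.3] [0.0, 0.0, 0.0]
--
```

apply_moves(moves=[{"jaw": 0.7, "offset": [5, 9, 40], "rot": [0, 0, 0]}, {"jaw": 0.7, "offset": [5, 9, 40], "rot": [0, 0, 0]}, {"jaw": 0.7, "offset": [5.5, 9, 40.5], "rot": [0, 0, 0.5]}, {"jaw": 0.7, "offset": [5.5, 9, 40.5], "rot": [0, 0, 0]}, {"jaw": 0.7, "offset": [0, 0, 30], "rot": [0, 0, 0]}])

```text
time_s: 3.12
eef_pos: [0.5415, -0.1209, 0.0882]
eef_rot: [-0.001, 0.751, 0.66, -0.0]
wrist_force: [-0.7, 1.3, 0.2]
opening: 0.699
grasp_force: 0.0
```

apply_moves(moves=[{"jaw": 0.7, "offset": [0, 0, 30], "rot": [0, 0, 0]}, {"jaw": 0.7, "offset": [0, 0, 25], "rot": [0, 0, 0]}, {"jaw": 0.7, "offset": [0, 0, 0], "rot": [0, 0, 0]}, {"jaw": 0.1, "offset": [0, 0, 0], "rot": [0, 0, 0]}, {"jaw": 0.1, "offset": [0, 0, 0], "rot": [0, 0, 0]}])

```text
time_s: 3.75
eef_pos: [0.5435, -0.1207, 0.0369]
eef_rot: [0.001, 0.75, 0.661, 0.0]
wrist_force: [-4.3, 0.1, 18.3]
opening: 0.287
grasp_force: 54.9
```

apply_moves(moves=[{"jaw": 0.1, "offset": [0, 0, 0], "rot": [0, 0, 0]}, {"jaw": 0.1, "offset": [0, 0, 0], "rot": [0, 0, 0]}, {"jaw": 0.1, "offset": [0, 0, -20], "rot": [0, 0, 0]}, {"jaw": 0.1, "offset": [0, 0, -45], "rot": [0, 0, 0]}, {"jaw": 0.1, "offset": [0, 0, -60], "rot": [0, 0, 0]}])

```text
time_s: 4.38
eef_pos: [0.5414, -0.1192, 0.1604]
eef_rot: [-0.002, 0.75, 0.661, -0.001]
wrist_force: [0.6, -1.2, -1.3]
opening: 0.28
grasp_force: 58.9
```

```bash
python3 - <<'E'
from h import *
plan([((.40,-.395,.16),45,6),((.40,-.395,.045),45,3)])
T=np.load('top1.npz');W=T['W'];X,Y,Z=[W[...,i] for i in range(3)]
m=(Z>.042)&(Z<.06)&(X>.3)&(X<.5)&(Y>-.52)&(Y<-.28);P=W[m];print(len(P),np.round(np.percentile(P,[1,10,50,90,99],0),3).tolist())
m=(abs(Z-.003)<.012)&(X>.3)&(X<.5)&(Y>-.52)&(Y<-.28)&(T['im'].min(-1)>120);P=W[m];print(len(P),np.round(np.percentile(P,[1,50,99],0),3).tolist())
E
```

```text
at [ 0.5414 -0.1192  0.1604] F [ 0.6 -1.2 -1.3] t 4.38 open 0.28
[-48.6, -17.6, 0.1] [-0.0, 0.0, 6.3]
[-50.2, -12.2, 0.1] [-0.0, 0.0, 6.3]
[-51.2, -6.6, 0.1] [-0.0, 0.0, 6.3]
[-51.7, -0.9, 0.1] [-0.0, 0.0, 6.3]
[-51.4, 4.7, 0.1] [-0.0, 0.0, 6.3]
[-50.6, 10.4, 0.1] [-0.0, 0.0, 6.3]
--
[0.0, 0.0, 38.3] [0.0, 0.0, 0.0]
[0.0, 0.0, 38.3] [0.0, 0.0, 0.0]
[0.0, 0.0, 38.3] [0.0, 0.0, 0.0]
--
192 [[0.337, -0.481, 0.042], [0.342, -0.476, 0.045], [0.366, -0.403, 0.05], [0.439, -0.295, 0.057], [0.465, -0.29, 0.059]]
573 [[0.376, -0.503, -0.008], [0.423, -0.398, 0.003], [0.468, -0.319, 0.014]]
```

```bash
python3 - <<'E'
from h import *
plan([((.435,-.16,.16),70,2),((.402,-.387,.16),45,4),((.402,-.387,.022),45,4)])
S=np.load('scene1.npz')['W'];w=np.load('w1.npz')['W']
for W in(S,w):
    X,Y,Z=[W[...,i] for i in range(3)];m=(X>.3)&(X<.62)&(Y<-.2)&(Y>-.5)&(Z>.08)&(Z<.4);P=W[m];print(len(P),np.round(np.percentile(P,[1,10,50,90,99],0),3).tolist() if len(P) else '')
E
```

```text
at [ 0.5414 -0.1192  0.1604] F [ 0.6 -1.2 -1.3] t 4.38 open 0.28
[-26.9, -50.2, 0.3] [-0.1, -0.0, 6.4]
[-32.4, -46.9, 0.3] [-0.1, -0.0, 6.4]
--
[-56.1, 11.7, 0.0] [0.0, 0.0, 6.2]
[-54.5, 17.7, 0.0] [0.0, 0.0, 6.2]
[-52.3, 23.5, 0.0] [0.0, 0.0, 6.2]
[-49.4, 29.1, 0.0] [0.0, 0.0, 6.2]
--
[0.0, 0.0, 34.5] [0.0, 0.0, 0.0]
[0.0, 0.0, 34.5] [0.0, 0.0, 0.0]
[0.0, 0.0, 34.5] [0.0, 0.0, 0.0]
[0.0, 0.0, 34.5] [0.0, 0.0, 0.0]
--
2575 [[0.505, -0.496, 0.084], [0.55, -0.461, 0.101], [0.58, -0.366, 0.218], [0.614, -0.304, 0.328], [0.619, -0.275, 0.37]]
4663 [[0.504, -0.363, 0.082], [0.513, -0.344, 0.104], [0.546, -0.32, 0.107], [0.61, -0.281, 0.19], [0.619, -0.278, 0.205]]
```

apply_moves(moves=[{"jaw": 0.1, "offset": [-27, -50, 0], "rot": [0, 0, 6.5]}, {"jaw": 0.1, "offset": [-32.5, -47, 0], "rot": [0, 0, 6]}, {"jaw": 0.1, "offset": [-56, 12, 0], "rot": [0, 0, 6]}, {"jaw": 0.1, "offset": [-54.5, 18, 0], "rot": [0, 0, 6]}, {"jaw": 0.1, "offset": [-52, 23.5, 0], "rot": [0, 0, 6]}])

```text
time_s: 5.0
eef_pos: [0.4136, -0.3327, 0.1611]
eef_rot: [0.001, 0.898, 0.439, 0.0]
wrist_force: [1.3, -0.3, -1.0]
opening: 0.284
grasp_force: 59.1
```

apply_moves(moves=[{"jaw": 0.1, "offset": [-49.5, 29, 0], "rot": [0, 0, 6]}, {"jaw": 0.1, "offset": [0, 0, 40], "rot": [0, 0, 0]}, {"jaw": 0.1, "offset": [0, 0, 45], "rot": [0, 0, 0]}, {"jaw": 0.1, "offset": [0, 0, 40], "rot": [0, 0, 0]}, {"jaw": 0.1, "offset": [0, 0, 12], "rot": [0, 0, 0]}])

```text
time_s: 5.62
eef_pos: [0.4053, -0.386, 0.0209]
eef_rot: [-0.002, 0.92, 0.393, -0.0]
wrist_force: [0.1, -0.6, -0.8]
opening: 0.281
grasp_force: 59.1
```

apply_moves(moves=[{"jaw": 0.1, "offset": [0, 0, 0], "rot": [0, 0, 0]}, {"jaw": 0.55, "offset": [0, 0, 0], "rot": [0, 0, 0]}, {"jaw": 0.55, "offset": [0, 0, 0], "rot": [0, 0, 0]}, {"jaw": 0.55, "offset": [0, 0, -50], "rot": [0, 0, 0]}, {"jaw": 0.9, "offset": [0, 0, -62], "rot": [0, 0, 0]}])

```text
time_s: 6.25
eef_pos: [0.406, -0.3872, 0.1362]
eef_rot: [-0.001, 0.92, 0.393, -0.0]
wrist_force: [0.4, -1.0, -0.3]
opening: 0.746
grasp_force: 0.0
```

```bash
python3 - <<'E'
from h import *
o=ctrl.get_obs();plan([((.43,.1,.25),100,9),((.37,.29,.25),125,4)])
im,d=ctrl.camera('wrist');save('w2.png',im);W=cloud('wrist',d,o)
for r in ctrl.outline_of('wrist','empty_spool')[:2]:
        P=W[r['region']];print(round(r['score'],2),np.round(r['position']),len(P),np.round(np.nanmedian(P,0),3),np.round(np.nanpercentile(P,2,0),3),np.round(np.nanpercentile(P,98,0),3))
E
```

```text
at [ 0.406  -0.3872  0.1362] F [ 0.4 -1.  -0.3] t 6.25 open 0.75
[41.0, -35.5, -12.6] [-0.0, -0.0, -6.0]
[44.4, -31.1, -12.6] [-0.0, -0.0, -6.0]
[47.4, -26.3, -12.6] [-0.0, -0.0, -6.0]
[49.9, -21.2, -12.6] [-0.0, -0.0, -6.0]
[51.8, -15.9, -12.6] [-0.0, -0.0, -6.0]
[53.2, -10.4, -12.6] [-0.0, -0.0, -6.0]
[54.0, -4.8, -12.6] [-0.0, -0.0, -6.0]
[54.2, 0.8, -12.6] [-0.0, -0.0, -6.0]
[53.8, 6.5, -12.6] [-0.0, -0.0, -6.0]
--
[49.4, -6.5, 0.0] [0.0, 0.0, -6.3]
[49.8, -1.1, 0.0] [0.0, 0.0, -6.3]
[49.6, 4.3, 0.0] [0.0, 0.0, -6.3]
[48.9, 9.7, 0.0] [0.0, 0.0, -6.3]
--
```

View pics/w2.png

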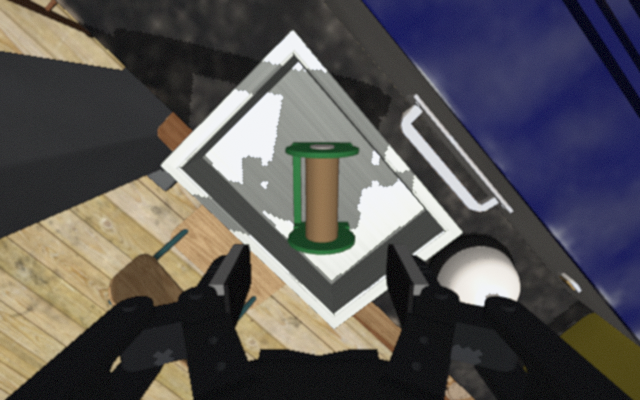

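The empty spool stands upright inside the pan at (322,200). On to the fresh spool.

apply_moves(moves=[{"jaw": 1, "offset": [41, -35.5, -20], "rot": [0, 0, -6]}, {"jaw": 1, "offset": [44.5, -31, -20], "rot": [0, 0, -6]}, {"jaw": 1, "offset": [47.5, -26.5, -20], "rot": [0, 0, -6]}, {"jaw": 1, "offset": [50, -21, -20], "rot": [0, 0, -6]}, {"jaw": 1, "offset": [52, -16, -20], "rot": [0, 0, -6]}])

```text
time_s: 6.98
eef_pos: [0.4197, -0.1152, 0.2367]
eef_rot: [0.001, 0.786, 0.619, 0.001]
wrist_force: [-0.1, 0.0, 0.5]
opening: 0.995
grasp_force: 0.0
```

apply_moves(moves=[{"jaw": 1, "offset": [53, -10.5, -10], "rot": [0, 0, -6]}, {"jaw": 1, "offset": [54, -5, 0], "rot": [0, 0, -6]}, {"jaw": 1, "offset": [54, 1, 0], "rot": [0, 0, -6]}, {"jaw": 1, "offset": [54, 6.5, 0], "rot": [0, 0, -6]}, {"jaw": 1, "offset": [49.5, -6.5, 0], "rot": [0, 0, -6.5]}])

```text
time_s: 7.6
eef_pos: [0.4145, 0.1492, 0.2462]
eef_rot: [0.001, 0.595, 0.804, 0.001]
wrist_force: [-0.1, -0.1, 0.2]
opening: 0.998
grasp_force: 0.0
```

apply_moves(moves=[{"jaw": 1, "offset": [50, -1, 0], "rot": [0, 0, -6.5]}, {"jaw": 1, "offset": [49.5, 4, 0], "rot": [0, 0, -6]}, {"jaw": 1, "offset": [30, 5, 0], "rot": [0, 0, -6]}, {"jaw": 1, "offset": [0, 0, 0], "rot": [0, 0, 0]}, {"jaw": 1, "offset": [0, 0, 0], "rot": [0, 0, 0]}])

```text
time_s: 8.22
eef_pos: [0.3728, 0.2702, 0.2456]
eef_rot: [0.0, 0.46, 0.888, 0.0]
wrist_force: [0.1, -0.6, 0.1]
opening: 1.001
grasp_force: 0.0
```

```bash
python3 - <<'E'
from h import *
o=ctrl.get_obs();im,d=ctrl.camera('wrist');save('w3.png',im);W=cloud('wrist',d,o);np.savez('w3.npz',W=W,im=im)
for t in ['fresh_spool','fresh_spool_front','till_roll_center']:
    for r in ctrl.outline_of('wrist',t)[:2]:
        P=W[r['region']];print(t,round(r['score'],2),np.round(r['position']),len(P),np.round(np.nanmedian(P,0),3),np.round(np.nanpercentile(P,2,0),3),np.round(np.nanpercentile(P,98,0),3))
imi=im.astype(int);X,Y,Z=[W[...,i] for i in range(3)]
near=(abs(X-.39)<.07)&(abs(Y-.30)<.07)
g=near&(imi[...,1]>imi[...,0]+30)&(imi[...,1]>imi[...,2]+20)&(Z>.045)
b=near&(imi.min(-1)>120)&(Z>.045)
for n,m in (('green',g),('white',b)):
    P=W[m];r=cv2.minAreaRect((P[:,:2]*1000).astype(np.float32));print(n,len(P),np.round(P.mean(0),4),np.round(r[0],1),np.round(r[1],1),r[2],np.round(np.nanpercentile(P[:,2],[2,98],0),3))
plan([((.388,.3,.12),125,3)])
E
```

```text
fresh_spool 0.87 [343. 152.] 3892 [0.385 0.299 0.055] [0.353 0.262 0.007] [0.423 0.338 0.061]
fresh_spool 0.75 [262. 325.] 2363 [0.432 0.067 0.047] [0.404 0.01  0.002] [0.464 0.087 0.06 ]
fresh_spool_front 0.83 [259. 326.] 2339 [0.432 0.067 0.048] [0.405 0.012 0.003] [0.463 0.087 0.06 ]
fresh_spool_front 0.57 [342. 155.] 3951 [0.386 0.299 0.055] [0.354 0.261 0.002] [0.425 0.338 0.061]
till_roll_center 0.94 [294. 258.] 2168 [0.41  0.173 0.058] [0.388 0.142 0.004] [0.436 0.19  0.06 ]
green 392 [0.3906 0.2995 0.0572] [390.6 300.5] [49.7 76.1] 36.283447265625 [0.047 0.063]
white 2559 [0.3882 0.3    0.069 ] [382.7 283.8] [106.4  73.8] 66.38594818115234 [0.048 0.298]
at [0.373  0.2697 0.2454] F [ 0.6 -0.2  0.3] t 8.43 open 1.0
[5.4, 9.9, 41.8] [0.0, 0.0, 0.1]
[5.4, 9.9, 41.8] [0.0, 0.0, 0.1]
[5.4, 9.9, 41.8] [0.0, 0.0, 0.1]
--
```

View pics/w3.png

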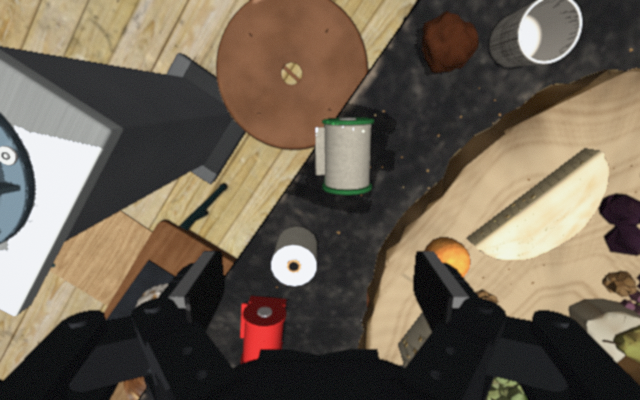

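```bash
python3 - <<'E'
from h import *
D=np.load('w3.npz');W=D['W']
c=np.array([.390,.300]);a=np.radians(36.3);ex=np.array([np.cos(a),np.sin(a)]);ey=np.array([-np.sin(a),np.cos(a)])
for u in range(312,334,2):
    P=W[130:175,u];q=P[:,:2]-c;print(u,np.round([np.nanmedian(q@ex),np.nanmin(q@ey),np.nanmax(q@ey),np.nanmedian(P[:,2])],3))
plan([((.390,.3,.11),126.3,4),((.390,.3,.014),126.3,4)])
E
```

```text
312 [-0.039 -0.135  0.001 -0.012]
314 [-0.036 -0.037  0.001 -0.   ]
316 [-0.033 -0.027  0.025  0.008]
318 [-0.031 -0.027  0.025  0.008]
320 [-0.029 -0.027  0.025  0.008]
322 [-0.026 -0.027  0.025  0.008]
324 [-0.024 -0.028  0.025  0.008]
326 [-0.022 -0.02   0.028  0.043]
328 [-0.02  -0.019  0.028  0.047]
330 [-0.018 -0.018  0.028  0.05 ]
332 [-0.016 -0.018  0.029  0.052]
at [0.373  0.2697 0.2454] F [ 0.6 -0.2  0.3] t 8.43 open 1.0
[3.8, 7.8, 33.8] [0.0, 0.0, -0.3]
[3.7, 7.8, 33.8] [0.0, 0.0, -0.3]
[3.7, 7.9, 33.8] [0.0, 0.0, -0.3]
[3.6, 7.9, 33.8] [0.0, 0.0, -0.3]
--
[0.0, 0.0, 24.0] [0.0, 0.0, 0.0]
[0.0, 0.0, 24.0] [0.0, 0.0, 0.0]
[0.0, 0.0, 24.0] [0.0, 0.0, 0.0]
[0.0, 0.0, 24.0] [0.0, 0.0, 0.0]
--
```

apply_moves(moves=[{"jaw": 1, "offset": [4, 8, 34], "rot": [0, 0, 0]}, {"jaw": 1, "offset": [4, 8, 34], "rot": [0, 0, -0.5]}, {"jaw": 1, "offset": [3.5, 8, 34], "rot": [0, 0, -0.5]}, {"jaw": 1, "offset": [3.5, 7.5, 34], "rot": [0, 0, 0]}, {"jaw": 1, "offset": [0, 0, 40], "rot": [0, 0, 0]}])

```text
time_s: 9.05
eef_pos: [0.3907, 0.301, 0.0688]
eef_rot: [0.001, 0.452, 0.892, 0.001]
wrist_force: [-0.4, 0.4, -0.0]
opening: 0.997
grasp_force: 0.0
```

apply_moves(moves=[{"jaw": 1, "offset": [0, 0, 35], "rot": [0, 0, 0]}, {"jaw": 1, "offset": [0, 0, 18], "rot": [0, 0, 0]}, {"jaw": 1, "offset": [0, 0, 0], "rot": [0, 0, 0]}, {"jaw": 0.4, "offset": [0, 0, 0], "rot": [0, 0, 0]}, {"jaw": 0.4, "offset": [0, 0, 0], "rot": [0, 0, 0]}])

```text
time_s: 9.68
eef_pos: [0.3905, 0.3014, 0.0175]
eef_rot: [0.001, 0.452, 0.892, 0.001]
wrist_force: [0.2, 0.5, 0.6]
opening: 0.604
grasp_force: 0.0
```

apply_moves(moves=[{"jaw": 0.4, "offset": [0, 0, 0], "rot": [0, 0, 0]}, {"jaw": 0.4, "offset": [0, 0, 0], "rot": [0, 0, 0]}, {"jaw": 0.4, "offset": [0, 0, -20], "rot": [0, 0, 0]}, {"jaw": 0.4, "offset": [0, 0, -50], "rot": [0, 0, 0]}, {"jaw": 0.4, "offset": [0, 0, -60], "rot": [0, 0, 0]}])

```text
time_s: 10.3
eef_pos: [0.3885, 0.3006, 0.1473]
eef_rot: [-0.001, 0.452, 0.892, -0.001]
wrist_force: [1.6, 0.8, -0.7]
opening: 0.565
grasp_force: 62.5
```

```bash
python3 - <<'E'
from h import *
plan([((.46,.2,.2),112,3),((.541,-.119,.2),82.5,6),((.541,-.119,.10),82.5,3)])
E
```

```text
at [0.3885 0.3006 0.1473] F [ 1.6  0.8 -0.7] t 10.3 open 0.57
[-41.1, -0.7, -17.6] [-0.0, -0.0, 4.8]
[-41.1, 2.8, -17.6] [-0.0, -0.0, 4.8]
[-40.7, 6.2, -17.6] [-0.0, -0.0, 4.8]
--
[-54.4, -7.4, 0.0] [0.0, 0.0, 4.9]
[-54.8, -2.7, 0.0] [0.0, 0.0, 4.9]
[-54.8, 2.0, 0.0] [0.0, 0.0, 4.9]
[-54.4, 6.7, 0.0] [0.0, 0.0, 4.9]
[-53.7, 11.3, 0.0] [0.0, 0.0, 4.9]
[-52.5, 15.9, 0.0] [0.0, 0.0, 4.9]
--
[0.0, 0.0, 33.3] [0.0, 0.0, 0.0]
[0.0, 0.0, 33.3] [0.0, 0.0, 0.0]
[0.0, 0.0, 33.3] [0.0, 0.0, 0.0]
--
```

apply_moves(moves=[{"jaw": 0.4, "offset": [-41, -0.5, -18], "rot": [0, 0, 5]}, {"jaw": 0.4, "offset": [-41, 3, -18], "rot": [0, 0, 5]}, {"jaw": 0.4, "offset": [-41, 6, -17], "rot": [0, 0, 4.5]}, {"jaw": 0.4, "offset": [-54.5, -7.5, 0], "rot": [0, 0, 5]}, {"jaw": 0.4, "offset": [-55, -2.5, 0], "rot": [0, 0, 5]}])

```text
time_s: 10.92
eef_pos: [0.4878, 0.0919, 0.2003]
eef_rot: [0.001, 0.632, 0.775, 0.001]
wrist_force: [1.2, -0.4, -1.2]
opening: 0.565
grasp_force: 62.6
```

apply_moves(moves=[{"jaw": 0.4, "offset": [-55, 2, 0], "rot": [0, 0, 5]}, {"jaw": 0.4, "offset": [-54.5, 6.5, 0], "rot": [0, 0, 5]}, {"jaw": 0.4, "offset": [-53.5, 11, 0], "rot": [0, 0, 5]}, {"jaw": 0.4, "offset": [-52.5, 16, 0], "rot": [0, 0, 4.5]}, {"jaw": 0.4, "offset": [0, 0, 40], "rot": [0, 0, 0]}])

```text
time_s: 11.55
eef_pos: [0.5426, -0.1253, 0.163]
eef_rot: [0.005, 0.755, 0.656, 0.002]
wrist_force: [0.9, -0.9, -2.7]
opening: 0.566
grasp_force: 62.7
```

apply_moves(moves=[{"jaw": 0.4, "offset": [0, 0, 40], "rot": [0, 0, 0]}, {"jaw": 0.4, "offset": [0, 0, 0], "rot": [0, 0, 0]}, {"jaw": 0.4, "offset": [0, 0, 0], "rot": [0, 0, 0]}, {"jaw": 0.4, "offset": [0, 0, 0], "rot": [0, 0, 0]}, {"jaw": 0.4, "offset": [0, 0, 0], "rot": [0, 0, 0]}])

```text
time_s: 12.18
eef_pos: [0.5401, -0.1201, 0.1209]
eef_rot: [0.001, 0.753, 0.658, 0.001]
wrist_force: [-0.2, -0.0, -1.6]
opening: 0.566
grasp_force: 62.6
```

```bash
python3 - <<'E'
from h import *
D=np.load('w1.npz');W1=D['W'];im1=D['im'].astype(int)
o=ctrl.get_obs();im,d=ctrl.camera('wrist');save('w4.png',im);W=cloud('wrist',d,o);np.savez('w4.npz',W=W,im=im)
print(o['eef_pos'],M(o).as_matrix()[:2,0])
c=np.array([.542,-.120]);a=np.radians(-7.3);ex=np.array([np.cos(a),np.sin(a)]);ey=np.array([-np.sin(a),np.cos(a)])
for n,W_ in (('w1',W1),('w4',W)):
    q=W_[...,:2]-c;px=q@ex;py=q@ey;Z=W_[...,2]
    rim=(abs(Z-.068)<.007)
    print(n,'rim y outer',np.round(np.nanpercentile(py[rim&(abs(px)<.06)&(abs(py)<.075)],[1,99]),4))
    for s in(-1,1):
        m=rim&(abs(px)<.05)&(s*py>.04)&(s*py<.075);print(' y side',s,m.sum(),np.round(np.percentile(py[m],[2,98]),4) if m.any() else '')
    for s in(-1,1):
        m=rim&(abs(py)<.035)&(s*px>.05)&(s*px<.12);print(' x side',s,m.sum(),np.round(np.percentile(px[m],[2,98]),4) if m.any() else '')
g=(im.astype(int)[...,1]>im.astype(int)[...,0]+30)&(im.astype(int)[...,1]>im.astype(int)[...,2]+20)&(W[...,2]>.09)&(W[...,2]<.2)&(abs(W[...,0]-.54)<.08)&(abs(W[...,1]+.12)<.08)
P=W[g];r=cv2.minAreaRect((P[:,:2]*1000).astype(np.float32));print('fresh',len(P),r,np.nanpercentile(P[:,2],[2,98]))
E
```

```text
[ 0.54008272 -0.12009163  0.12091135] [0.1339771  0.99098409]
w1 rim y outer [-0.063   0.0651]
 y side -1 1544 [-0.0633 -0.0425]
 y side 1 1986 [0.0438 0.0652]
 x side -1 2044 [-0.101  -0.0659]
 x side 1 2431 [0.0681 0.1107]
w4 rim y outer [0.0438 0.0656]
 y side -1 0 
 y side 1 5958 [0.0441 0.0654]
 x side -1 6171 [-0.1124 -0.0656]
 x side 1 7047 [0.068  0.1107]
fresh 4832 ((541.0402221679688, -118.54882049560547), (73.54488372802734, 54.20810317993164), 82.13261413574219) [0.1107285  0.16504238]
```

View pics/w4.png

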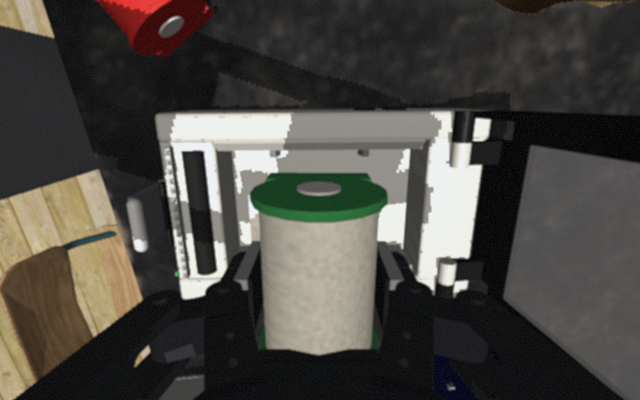

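```bash
python3 - <<'E'
from h import *
plan([((.5433,-.1188,.07),82.7,3),((.5433,-.1188,.040),82.7,3)])
E
```

```text
at [ 0.5399 -0.12    0.1206] F [ 0.   0.  -1.6] t 12.22 open 0.56
[0.6, 1.0, 16.9] [0.0, 0.0, -0.1]
[0.6, 1.1, 16.9] [0.0, 0.0, -0.1]
[0.6, 1.1, 16.9] [0.0, 0.0, -0.1]
--
[0.0, 0.0, 10.0] [0.0, 0.0, 0.0]
[0.0, 0.0, 10.0] [0.0, 0.0, 0.0]
[0.0, 0.0, 10.0] [0.0, 0.0, 0.0]
--
```

apply_moves(moves=[{"jaw": 0.4, "offset": [0.5, 1, 17], "rot": [0, 0, 0]}, {"jaw": 0.4, "offset": [0.5, 1, 17], "rot": [0, 0, 0]}, {"jaw": 0.4, "offset": [1, 1, 17], "rot": [0, 0, -0.5]}, {"jaw": 0.4, "offset": [0, 0, 10], "rot": [0, 0, 0]}, {"jaw": 0.4, "offset": [0, 0, 10], "rot": [0, 0, 0]}])

```text
time_s: 12.85
eef_pos: [0.5422, -0.1183, 0.0473]
eef_rot: [-0.0, 0.75, 0.661, -0.0]
wrist_force: [-0.7, -0.1, -0.9]
opening: 0.566
grasp_force: 62.6
```

apply_moves(moves=[{"jaw": 0.4, "offset": [0, 0, 8], "rot": [0, 0, 0]}, {"jaw": 0.4, "offset": [0, 0, 0], "rot": [0, 0, 0]}, {"jaw": 0.4, "offset": [0, 0, 0], "rot": [0, 0, 0]}, {"jaw": 0.4, "offset": [0, 0, 0], "rot": [0, 0, 0]}, {"jaw": 0.4, "offset": [0, 0, 0], "rot": [0, 0, 0]}])

```text
time_s: 13.48
eef_pos: [0.5424, -0.1184, 0.0404]
eef_rot: [0.0, 0.75, 0.661, 0.0]
wrist_force: [0.8, -0.4, -2.0]
opening: 0.565
grasp_force: 62.8
```

apply_moves(moves=[{"jaw": 0.85, "offset": [0, 0, 1], "rot": [0, 0, 0]}, {"jaw": 0.85, "offset": [0, 0, 0], "rot": [0, 0, 0]}, {"jaw": 0.85, "offset": [0, 0, 0], "rot": [0, 0, 0]}, {"jaw": 0.85, "offset": [0, 0, -40], "rot": [0, 0, 0]}, {"jaw": 0.85, "offset": [0, 0, -60], "rot": [0, 0, 0]}])

```text
time_s: 14.1
eef_pos: [0.5407, -0.1177, 0.1384]
eef_rot: [-0.002, 0.75, 0.661, -0.001]
wrist_force: [0.9, -0.8, 1.2]
opening: 0.849
grasp_force: 0.0
```

apply_moves(moves=[{"jaw": 0.5, "offset": [0, 0, -60], "rot": [0, 0, 0]}, {"jaw": 0, "offset": [0, 0, -40], "rot": [0, 0, 0]}, {"jaw": 0, "offset": [0, -20, 0], "rot": [0, 0, 0]}, {"jaw": 0, "offset": [0, 0, 0], "rot": [0, 0, 0]}, {"jaw": 0, "offset": [0, 0, 0], "rot": [0, 0, 0]}])

```text
time_s: 14.72
eef_pos: [0.5226, -0.1158, 0.2389]
eef_rot: [-0.0, 0.75, 0.661, -0.0]
wrist_force: [0.2, 0.9, -0.5]
opening: -0.001
grasp_force: 0.0
```

```bash
python3 - <<'E'
from h import *
o=ctrl.get_obs();im,d=ctrl.camera('wrist');save('w5.png',im);W=cloud('wrist',d,o);np.savez('w5.npz',W=W,im=im)
imi=im.astype(int);X,Y,Z=[W[...,i] for i in range(3)]
g=(imi[...,1]>imi[...,0]+30)&(imi[...,1]>imi[...,2]+20)&(Z>.05)&(Z<.1)&(abs(X-.54)<.06)&(abs(Y+.12)<.06)
P=W[g];r=cv2.minAreaRect((P[:,:2]*1000).astype(np.float32));print('fresh',len(P),r,np.nanpercentile(P[:,2],[2,98]))
# lid profile in printer frame
c=np.array([.5433,-.1192]);a=np.radians(-7.3);ex=np.array([np.cos(a),np.sin(a)]);ey=np.array([-np.sin(a),np.cos(a)])
q=W[...,:2]-c;px=q@ex;py=q@ey
for z in np.arange(.08,.3,.02):
    m=(abs(Z-z)<.005)&(abs(py)<.07)&(px>.05)&(px<.2)
    if m.any(): print(round(z,2),m.sum(),np.round(np.percentile(px[m],[2,50,98]),3),np.round(np.percentile(py[m],[2,98]),3))
for r in ctrl.outline_of('wrist','lid_lip')[:1]:
    print(r['score'],r['position'])
plan([])
E
```

```text
fresh 509 ((542.8453369140625, -118.09562683105469), (75.00887298583984, 52.828521728515625), 82.60733032226562) [0.0580388  0.08447804]
0.08 1376 [0.079 0.109 0.111] [-0.062  0.063]
0.1 1065 [0.09  0.113 0.115] [-0.062  0.065]
0.12 1291 [0.093 0.116 0.118] [-0.062  0.063]
0.14 1601 [0.096 0.119 0.121] [-0.062  0.063]
0.16 2046 [0.099 0.122 0.124] [-0.062  0.065]
0.18 2637 [0.102 0.125 0.127] [-0.062  0.064]
0.2 3483 [0.105 0.128 0.13 ] [-0.062  0.064]
0.22 4737 [0.108 0.131 0.133] [-0.062  0.064]
0.24 654 [0.11  0.112 0.125] [-0.064  0.065]
0.26 1276 [0.112 0.113 0.117] [-0.015  0.015]
0.87 [550.1, 222.7]
at [ 0.5226 -0.1158  0.2386] F [-0.1  1.2 -0.3] t 14.82 open 0.0
```

View pics/w5.png

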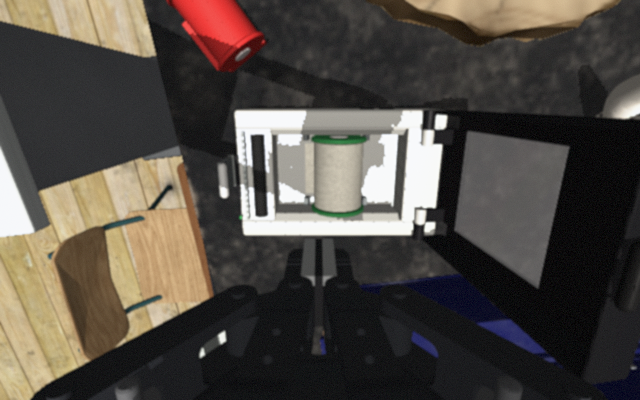

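Wrist view: the fresh spool is seated, plate tops at 84 mm as they should be, with its flap and tie bar at the left (front). Next I check the space behind the lid.

```bash
python3 - <<'E'
from h import *
c=np.array([.5433,-.1192]);a=np.radians(-7.3);ex=np.array([np.cos(a),np.sin(a)]);ey=np.array([-np.sin(a),np.cos(a)])
ctrl_imgs={n:cloud(n,ctrl.camera(n)[1]) for n in('top','scene')}
ctrl_imgs['w1']=np.load('w1.npz')['W']
for n,W in ctrl_imgs.items():
    q=W[...,:2]-c;px=q@ex;py=q@ey;Z=W[...,2]
    for lo,hi in((.14,.17),(.17,.2),(.2,.25),(.25,.32)):
        m=(px>lo)&(px<hi)&(abs(py)<.1)&(Z>.02);
        if m.sum()>5: print(n,lo,m.sum(),'z',np.round(np.percentile(Z[m],[2,50,99]),3),'py',np.round(np.percentile(py[m],[2,98]),3))
w=lambda px,z,py=0:tuple(np.r_[c+px*ex+py*ey,z])
plan([(w(.06,.325),82.7,2),(w(.183,.325),82.7,2),(w(.183,.245),82.7,2),(w(.055,.245),82.7,6)])
E
```

```text
top 0.25 260 z [0.031 0.094 0.324] py [-0.061  0.093]
scene 0.25 877 z [0.026 0.097 0.314] py [-0.058  0.093]
w1 0.25 755 z [0.046 0.078 0.099] py [0.015 0.099]
at [ 0.5226 -0.1158  0.2387] F [-1.3  0.5 -0.1] t 14.93 open -0.0
[-0.4, 40.4, -43.2] [-0.0, -0.0, 0.0]
[-0.4, 40.4, -43.2] [-0.0, -0.0, 0.0]
--
[-0.0, 61.5, 0.0] [0.0, 0.0, 0.0]
[0.0, 61.5, 0.0] [0.0, 0.0, 0.0]
--
[0.0, 0.0, 40.0] [0.0, 0.0, 0.0]
[0.0, 0.0, 40.0] [0.0, 0.0, 0.0]
--
[0.0, -21.3, 0.0] [0.0, 0.0, 0.0]
[0.0, -21.3, 0.0] [0.0, 0.0, 0.0]
[0.0, -21.3, 0.0] [0.0, 0.0, 0.0]
[0.0, -21.3, 0.0] [0.0, 0.0, 0.0]
[0.0, -21.3, 0.0] [0.0, 0.0, 0.0]
[0.0, -21.3, 0.0] [0.0, 0.0, 0.0]
--
```

apply_moves(moves=[{"jaw": 0, "offset": [0, 20, -55], "rot": [0, 0, 0]}, {"jaw": 0, "offset": [0, 50, -32], "rot": [0, 0, 0]}, {"jaw": 0, "offset": [0, 60, 0], "rot": [0, 0, 0]}, {"jaw": 0, "offset": [0, 60, 0], "rot": [0, 0, 0]}, {"jaw": 0, "offset": [0, 6, 0], "rot": [0, 0, 0]}])

```text
time_s: 15.55
eef_pos: [0.7191, -0.1407, 0.3204]
eef_rot: [-0.003, 0.75, 0.661, -0.001]
wrist_force: [-1.0, -0.3, -0.7]
opening: -0.0
grasp_force: 0.0
```

```bash
python3 - <<'E'
from h import *
c=np.array([.5433,-.1192]);a=np.radians(-7.3);ex=np.array([np.cos(a),np.sin(a)]);ey=np.array([-np.sin(a),np.cos(a)])
o=ctrl.get_obs();q=o['eef_pos'][:2]-c;print(q@ex,q@ey,o['eef_pos'],M(o).as_matrix()[:,2])
E
```

```text
0.1771276161535936 0.001035457251919421 [ 0.71912347 -0.14067959  0.32044201] [-0.00595195  0.00238659 -0.99997944]
```

Still settling to about 0.18. Now descend behind the lip and draw the lid forward.

apply_moves(moves=[{"jaw": 0, "offset": [0, 0, 0], "rot": [0, 0, 0]}, {"jaw": 0, "offset": [0, 0, 40], "rot": [0, 0, 0]}, {"jaw": 0, "offset": [0, 0, 40], "rot": [0, 0, 0]}, {"jaw": 0, "offset": [0, 0, 0], "rot": [0, 0, 0]}, {"jaw": 0, "offset": [0, -15, 0], "rot": [0, 0, 0]}])

```text
time_s: 16.18
eef_pos: [0.7022, -0.1388, 0.249]
eef_rot: [0.001, 0.75, 0.661, 0.001]
wrist_force: [1.3, 0.1, 0.9]
opening: -0.0
grasp_force: 0.0
```

apply_moves(moves=[{"jaw": 0, "offset": [0, -15, 0], "rot": [0, 0, 0]}, {"jaw": 0, "offset": [0, -15, 0], "rot": [0, 0, 0]}, {"jaw": 0, "offset": [0, -15, 0], "rot": [0, 0, 0]}, {"jaw": 0, "offset": [0, -15, 0], "rot": [0, 0, 0]}, {"jaw": 0, "offset": [0, -15, 0], "rot": [0, 0, 0]}])

```text
time_s: 16.8
eef_pos: [0.6279, -0.1295, 0.2505]
eef_rot: [0.003, 0.75, 0.661, 0.001]
wrist_force: [0.1, 0.5, 0.4]
opening: -0.0
grasp_force: 0.2
```

apply_moves(moves=[{"jaw": 0, "offset": [0, -15, 0], "rot": [0, 0, 0]}, {"jaw": 0, "offset": [0, -15, 0], "rot": [0, 0, 0]}, {"jaw": 0, "offset": [0, -10, 0], "rot": [0, 0, 0]}, {"jaw": 0, "offset": [0, 0, 0], "rot": [0, 0, 0]}, {"jaw": 0, "offset": [0, 0, 0], "rot": [0, 0, 0]}])

```text
time_s: 17.42
eef_pos: [0.5885, -0.1243, 0.2472]
eef_rot: [0.001, 0.75, 0.661, 0.0]
wrist_force: [-0.7, 0.3, 0.1]
opening: 0.002
grasp_force: 0.0
```

```bash
cat > lid.py <<'E'
from h import *
c=np.array([.5433,-.1192]);a=np.radians(-7.3);ex=np.array([np.cos(a),np.sin(a)]);ey=np.array([-np.sin(a),np.cos(a)])
o=ctrl.get_obs();q=o['eef_pos'][:2]-c;print('tcp',q@ex,q@ey,o['eef_pos'],o['wrist_force'].round(1))
im,d=ctrl.camera('scene');W=cloud('scene',d)
q=W[...,:2]-c;px=q@ex;py=q@ey;Z=W[...,2]
for x in np.arange(-.13,.15,.02):
    m=(abs(px-x)<.01)&(py>.0)&(py<.07)&(Z>.06)&(Z<.29)
    if m.sum()>3: print(round(x,2),m.sum(),np.round(np.percentile(Z[m],[5,50,95]),3))
E
python3 lid.py
```

```text
tcp 0.04547704930449191 0.0006776663938957134 [ 0.58849454 -0.12430635  0.24723786] [-0.7  0.3  0.1]
-0.13 12 [0.06  0.072 0.082]
-0.11 28 [0.061 0.065 0.083]
-0.09 60 [0.061 0.064 0.07 ]
-0.07 24 [0.06  0.061 0.067]
-0.05 16 [0.061 0.063 0.067]
-0.03 58 [0.06  0.065 0.232]
-0.01 184 [0.064 0.226 0.252]
0.01 113 [0.062 0.201 0.238]
0.03 91 [0.061 0.188 0.284]
0.05 81 [0.061 0.148 0.283]
0.07 97 [0.061 0.07  0.132]
0.09 41 [0.061 0.079 0.103]
```

apply_moves(moves=[{"jaw": 0, "offset": [0, 0, 0], "rot": [0, 0, 0]}, {"jaw": 0, "offset": [0, 0, 0], "rot": [0, 0, 0]}, {"jaw": 0, "offset": [0, 0, 0], "rot": [0, 0, 0]}, {"jaw": 0, "offset": [0, 0, 0], "rot": [0, 0, 0]}, {"jaw": 0, "offset": [0, 0, 0], "rot": [0, 0, 0]}])

```text
time_s: 18.1
eef_pos: [0.588, -0.1241, 0.2462]
eef_rot: [-0.0, 0.75, 0.661, -0.0]
wrist_force: [-0.4, 0.4, -0.9]
opening: -0.0
grasp_force: 0.0
```

apply_moves(moves=[{"jaw": 0, "offset": [0, 0, 0], "rot": [0, 0, 0]}, {"jaw": 0, "offset": [0, 0, 0], "rot": [0, 0, 0]}, {"jaw": 0, "offset": [0, 0, 0], "rot": [0, 0, 0]}, {"jaw": 0, "offset": [0, 0, 0], "rot": [0, 0, 0]}, {"jaw": 0, "offset": [0, 0, 0], "rot": [0, 0, 0]}])

```text
time_s: 18.73
eef_pos: [0.588, -0.1241, 0.2463]
eef_rot: [-0.0, 0.75, 0.661, -0.0]
wrist_force: [-0.0, -0.3, -0.0]
opening: -0.0
grasp_force: 0.0
```

```bash
cat >> lid.py <<'E'
im,d=ctrl.camera('wrist');W=cloud('wrist',d,o);q=W[...,:2]-c;px=q@ex;py=q@ey;Z=W[...,2]
print('wrist')
for x in np.arange(-.13,.11,.02):
    m=(abs(px-x)<.01)&(abs(py)<.05)&(Z>.05)&(Z<.2)
    if m.sum()>3: print(round(x,2),m.sum(),np.round(np.percentile(Z[m],[5,50,95]),3))
m=(px<-.095)&(px>-.15)&(abs(py)<.06)&(Z>.085)&(Z<.2)
if m.any(): print('lip px',np.percentile(px[m],[1,99]),'py',np.percentile(py[m],[2,98]),'z',np.percentile(Z[m],[2,50,98]))
cv2.imwrite('pics/lid_%d.png'%int(o['time_s']*10),im[:,:,::-1])
E
python3 lid.py; python3 - <<'E'
from h import *
plan([((.4332,-.1051,.2),82.7,3),((.4332,-.1051,.15),82.7,1),((.4332,-.1051,.12),82.7,1)])
E
```

```text
tcp 0.04494163564513473 0.0008206015493114881 [ 0.58798163 -0.12409654  0.2462889 ] [-0.  -0.3 -0. ]
-0.13 15 [0.067 0.081 0.11 ]
-0.11 122 [0.062 0.095 0.113]
-0.09 123 [0.062 0.104 0.111]
-0.07 104 [0.062 0.105 0.111]
-0.05 98 [0.062 0.103 0.109]
-0.03 89 [0.063 0.102 0.106]
-0.01 94 [0.062 0.099 0.106]
0.01 93 [0.063 0.099 0.104]
0.03 123 [0.065 0.1   0.277]
0.05 115 [0.071 0.098 0.283]
0.07 83 [0.064 0.095 0.1  ]
0.09 40 [0.063 0.094 0.1  ]
wrist
-0.11 1200 [0.111 0.113 0.114]
-0.09 2411 [0.11  0.111 0.113]
-0.07 2478 [0.109 0.11  0.111]
-0.05 2454 [0.108 0.109 0.11 ]
-0.03 2419 [0.105 0.107 0.108]
-0.01 2367 [0.104 0.105 0.107]
0.01 2336 [0.103 0.104 0.105]
0.03 2332 [0.101 0.103 0.104]
0.05 2253 [0.1   0.101 0.103]
0.07 2241 [0.1   0.101 0.102]
0.09 1921 [0.084 0.1   0.101]
lip px [-0.11914998 -0.09516031] py [-0.05000663  0.05244931] z [0.11064406 0.11249036 0.11447758]
at [ 0.588  -0.1241  0.2463] F [0.4 0.7 0.5] t 18.82 open 0.0
[-0.2, -52.0, 15.4] [-0.0, -0.0, 0.0]
[-0.2, -52.0, 15.4] [-0.0, -0.0, 0.0]
[-0.2, -52.0, 15.4] [-0.0, -0.0, 0.0]
--
[0.0, 0.0, 50.0] [0.0, 0.0, 0.0]
--
[0.0, 0.0, 30.0] [0.0, 0.0, 0.0]
--
```

The lid rests on the catch, lip at z 113 mm. Go over the lip and press.

apply_moves(moves=[{"jaw": 0, "offset": [0, -52, 15], "rot": [0, 0, 0]}, {"jaw": 0, "offset": [0, -52, 15], "rot": [0, 0, 0]}, {"jaw": 0, "offset": [0, -52, 16], "rot": [0, 0, 0]}, {"jaw": 0, "offset": [0, 0, 45], "rot": [0, 0, 0]}, {"jaw": 0, "offset": [0, 0, 33], "rot": [0, 0, 0]}])

```text
time_s: 19.45
eef_pos: [0.4328, -0.1044, 0.1218]
eef_rot: [0.001, 0.75, 0.661, 0.0]
wrist_force: [0.2, 1.2, -0.5]
opening: -0.002
grasp_force: 0.0
```

apply_moves(moves=[{"jaw": 0, "offset": [0, 0, 3], "rot": [0, 0, 0]}, {"jaw": 0, "offset": [0, 0, 3], "rot": [0, 0, 0]}, {"jaw": 0, "offset": [0, 0, 3], "rot": [0, 0, 0]}, {"jaw": 0, "offset": [0, 0, 3], "rot": [0, 0, 0]}, {"jaw": 0, "offset": [0, 0, 3], "rot": [0, 0, 0]}])

```text
time_s: 20.08
eef_pos: [0.4336, -0.1048, 0.1082]
eef_rot: [0.0, 0.75, 0.661, -0.0]
wrist_force: [-2.6, 0.6, 3.7]
opening: 0.001
grasp_force: 2.1
```

apply_moves(moves=[{"jaw": 0, "offset": [0, 0, 2], "rot": [0, 0, 0]}, {"jaw": 0, "offset": [0, 0, 2], "rot": [0, 0, 0]}, {"jaw": 0, "offset": [0, 0, 2], "rot": [0, 0, 0]}, {"jaw": 0, "offset": [0, 0, 2], "rot": [0, 0, 0]}, {"jaw": 0, "offset": [0, 0, 0], "rot": [0, 0, 0]}])

```text
time_s: 20.7
eef_pos: [0.4332, -0.1045, 0.0992]
eef_rot: [-0.0, 0.75, 0.661, -0.0]
wrist_force: [-1.0, 0.3, 0.1]
opening: -0.005
grasp_force: 0.0
```

apply_moves(moves=[{"jaw": 0, "offset": [0, 0, 1], "rot": [0, 0, 0]}, {"jaw": 0, "offset": [0, 0, 1], "rot": [0, 0, 0]}, {"jaw": 0, "offset": [0, 0, -40], "rot": [0, 0, 0]}, {"jaw": 0, "offset": [20, 0, -60], "rot": [0, 0, 0]}, {"jaw": 0, "offset": [0, 0, -60], "rot": [0, 0, 0]}])

```text
time_s: 21.32
eef_pos: [0.4353, -0.0838, 0.258]
eef_rot: [-0.0, 0.75, 0.662, -0.0]
wrist_force: [0.7, -0.6, 0.4]
opening: 0.01
grasp_force: 0.0
```

apply_moves(moves=[{"jaw": 0, "offset": [0, 30, 0], "rot": [0, 0, 0]}, {"jaw": 0, "offset": [0, 30, 0], "rot": [0, 0, 0]}, {"jaw": 0, "offset": [0, 0, 0], "rot": [0, 0, 0]}, {"jaw": 0, "offset": [0, 0, 0], "rot": [0, 0, 0]}, {"jaw": 0, "offset": [0, 0, 0], "rot": [0, 0, 0]}])

```text
time_s: 21.95
eef_pos: [0.4945, -0.0922, 0.2564]
eef_rot: [-0.0, 0.75, 0.661, -0.0]
wrist_force: [0.0, -0.4, -0.7]
opening: 0.004
grasp_force: 0.0
```

```bash
python3 lid.py | sed -n '/wrist/,$p'; ls pics | grep lid
```

```text
wrist
-0.13 98 [0.098 0.1   0.101]
-0.11 1076 [0.099 0.1   0.102]
-0.09 2008 [0.099 0.1   0.101]
-0.07 1978 [0.099 0.1   0.101]
-0.05 1831 [0.099 0.1   0.101]
-0.03 1971 [0.098 0.099 0.1  ]
-0.01 2002 [0.098 0.099 0.1  ]
0.01 2015 [0.098 0.099 0.1  ]
0.03 1997 [0.098 0.099 0.1  ]
0.05 2027 [0.098 0.099 0.1  ]
0.07 2010 [0.099 0.1   0.101]
0.09 1503 [0.098 0.1   0.101]
lip px [-0.12179353 -0.09511761] py [-0.05323163  0.05518553] z [0.0985414  0.10011705 0.10184132]
lid_187.png
lid_219.png
```

The lid is flat at z 99–100 mm along its length, so it has clicked fully shut. Handing in.

```bash
python3 -c "
from bench import ctrl
print(ctrl.hand_in())"
```

```text
the job is handed in; nothing more can be done
None
```

I handed the job in at about 22 s: the empty spool is standing in the pan, the fresh spool is seated in the bay with its tie bar to the front, and the lid is clicked shut (measured flat at 99–100 mm); the arm was never moved against the till roll, cups or muffin.

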